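Close the test unit and hold its bayonet lid half turned

ROBOT

A 6-joint arm with a two-finger parallel gripper is mounted at the origin on the work surface. World frame = base frame: x ahead of the robot, y to its left, z up, the work surface at z = 0. Lengths are in m, angles in rad, forces in N, time in s.
With the tool pointing down it reaches from about 0.225 to 0.875 m from the base axis. Payload 3.4 kg.
Tool frame: the origin (TCP) lies between the finger pads; the fingertips stand 19 mm ahead of it and the grasp point (between the pads) is the TCP; z points along the fingers, y is the line along which they close (so a half turn about z gives the same grasp; the last joint's range is limited). The gripper opens to 85 mm and grips with 20 to 120 N. Pads are 22 mm wide; open, the fingers measure 114 mm over their backs; the gripper's body (76 mm by 85 mm) begins 54 mm behind the grasp point. The pads swing forward as they close: fully open they stand 13 mm farther back than shut.
Start: joints at [1.108, 0.276, 1.505, -0, 1.361, -0.121], TCP at [0.193, 0.542, 0.25] pointing down, gripper open.
Joint ranges: [-2.89, 2.89], [-0.75, 2.08], [0.22, 2.7], [-1.18, 4.32], [0.11, 2.71], [-2.7, 2.7]. Speed limits (rad/s): [2.57, 2.57, 3.14, 3.14, 3.14, 3.14].

INTERFACE

Orientations are given as a unit quaternion [w, x, y, z].
In Python, from rig import get_state, imaging, ticket gives the robot as it stands. The module is installed in compiled form; this text tells all that it offers.
- The arm moves only by the shell command python3 -m inch 'ROWS' [FORCE]. ROWS is JSON, a list of rows, each an object with "claw": the opening, from -1 (shut) to 1 (fully open); "travel": the shift along the world's x, y, z in units of 200 mm (1.0 is 200 mm), a list of three; "turn": the turn about the world's z in units of 180 degrees (1.0 is 180 degrees). A call has 1 to 5 rows; each row is the pose to reach, as a shift and turn from the pose commanded when the call began, turning the shorter way round; what a row does not reach only later rows make up. A row lasts 1/10 s, in which the tool goes at most 50 mm and 8.59 degrees, less where a joint would pass 70% of its speed; a pose out of reach is approached as far as the arm can. A call with a number of a shift or a turn outside -1 to 1 is refused whole. A call with a gripper value outside its range is refused whole. The fingers move at their own pace and stop on an object; FORCE is the grip in N (left out, the last holds). Time passes only in rows, so rows that repeat a pose let the fingers close. It gives the time, the measured TCP pose, the force, the opening and the grip force at its end, in the units of the state.
- get_state(): the state, without advancing time (a new reading comes with each control period).
- imaging.get_image(name): name is "scene" or "top"; returns the picture (420x560x3 uint8, red, green, blue); there is no depth.
- imaging.camera_params(name): a dict with "camera_matrix" (3x3 intrinsics, pixels), "k1" (the pictures are not rectified: a ray, as slopes to the right and down, at radius r is drawn at 1 + k1 r^2 times it, then the intrinsics apply), "cam_to_world" (4x4, takes a point from camera to world coordinates). Camera axes: x right, y down, z forward; pixel columns grow to the right and rows downward; lengths in m; the calibration is good to about 2 mm. A picture is of the moment at which its call begins. camera_params takes no time and is no camera call.
- ticket.sign_off(): hands the job in; it is judged then, once.
The state is a dict: "clock": time; "qpos": joint angles; "qd": joint speeds; "effort": joint torques, N m; "position": TCP position; "ee_rot": TCP orientation; "contact_force": force on the tool from outside, world axes, zero at the start; "moment": the same for the moment, N m; "width": finger opening in m; "gripper_force": force on a finger pad.
Only numpy, scipy, OpenCV 4.12 (cv2) and the standard library are available. Lean on these libraries where they do the work, as an engineer would, in place of code of your own. Each camera call takes 0.05 s, during which the arm holds its last target. There are 200 camera calls.

TASK

The circuit board is already loaded: first push the test unit's drawer fully shut, then set the bayonet lid (the round aluminium one with the straight bar handle) into the chamber on top of the unit so that it sits flat on the rim. Turn it clockwise against its return spring until the bar handle points at the two half-way studs on the rim, never on into the lock click, and finish while still gripping the handle and holding it there: if let go it springs back. Leave the dust cover, screwdriver and jar where they are.

Things in the scene. Friction and masses are not known exactly. Their poses are not given: they have to be found in the camera images.
- unit_drawer0 (a joint): Opening of the test unit's only drawer, m: 0 is fully shut; starts 0.04 to 0.08 open. Slides along the unit's own x axis (opens towards the robot). Light friction only, no catch; it stays where it is left.
- unit_drawer0_handle (a point): Middle of the drawer's steel bar handle; the bar is level, 100 mm long along the unit's y, stands 35 mm in front of the drawer's face, 11 mm thick, 47 mm above the bench. Moves with the drawer.
- unit: White test unit fixed to the bench: a box 190 x 190 x 85 mm high, origin at the centre of its underside, x axis pointing away from its drawer front (the drawer shuts along +x). Fixed.
- pot_mouth (a point): Centre of the rim plane of the round aluminium chamber fixed on the unit: outside diameter 96 mm, rim 50 mm above the unit's top, foot disc 124 mm across; z up, x axis through its two opposite entry notches. A dark steel lip 10 mm thick, inner radius 30.5 mm, rings the mouth; the notches in it are 17 mm wide and reach 39 mm from the axis, as does the open space below the lip.
- half_marks: Two steel studs outside the chamber's rim, opposite each other, 6 mm wide, rising 5 mm above the rim, 52 mm from the axis; 0.69 rad (40 degrees) clockwise, seen from above, of the notches. Origin on the chamber's axis 50 mm below the rim, x axis through both studs, z up. Fixed. The plunger housing sticking out of the wall farther round, 79 degrees from a notch, is the lock click.
- ring (a joint): Turn, rad, of the sprung ring with two brass tabs inside the chamber that the lid's lugs push round: 0 at rest, growing clockwise. A tab is met after about 0.1 rad of lid turn, so it reads about 0.1 less than the lid's turn from the notches. Return torque 0.07 N m at 0, 0.16 N m at 0.6. The lock click begins at about 1.0.
- lid_grip (a point): Centre of the straight black bar handle of the loose bayonet lid (about 0.18 kg): bar 60 mm long (lid's x), 12 mm thick (y), 34 mm high (z), on a disc 90 mm in diameter and 6 mm thick whose underside is 23 mm below this point. Standing on the bench this point is 41 mm up; seated on the chamber it is 23 mm above the rim.
- lid: The same lid: origin at the centre of its underside, 41 mm below lid_grip, same axes. Below the disc is a plug 56 mm in diameter, 18 mm deep, with two opposite lugs at its foot in line with the bar: 12 mm wide, 6 mm high, reaching 36 mm from the axis. Alike after a half turn (180 degrees), so either way round fits.
- cover: Bystander: plain grey plastic dust cover, a disc 80 mm in diameter with a small round knob, 40 mm high in all, no lugs; origin at the centre of its underside.
- screwdriver: Bystander: screwdriver lying on the bench.
- jar: Bystander: amber glass jar with a white cap, 56 mm in diameter, 70 mm high; origin at the centre of its underside.
Things that resemble listed ones, but are neither listed nor needed, are in the scene too. What is shaped like the lid but blue or pink is not meant.

How it is judged:
On the way, in this order (a step that is already met when the one before it is completed fails the run):
1. the drawer is fully shut (within 6 mm) before the lid goes in (value of joint unit_drawer0 below 0.006 m), for 0.2 s.
2. the lid is let into the chamber, flat on the rim (within 4 mm) (horizontal distance between lid_grip and pot_mouth below 0.006 m and z of lid_grip in the frame of pot_mouth below 0.027 m and angle between lid_grip's own z axis and vertical below 0.1 rad), for 0.1 s.
At the end, for the whole second after the job is handed in: Drawer within 6 mm of shut; lid within 6 mm of the chamber axis, flat on the rim (4 mm), bar within 0.15 rad of the half-way studs and the sprung ring at 0.4 to 0.85 rad; the fingers still grip the lid and it is still (value of joint unit_drawer0 below 0.006 m and horizontal distance between lid_grip and pot_mouth below 0.006 m and z of lid_grip in the frame of pot_mouth between 0.019 and 0.027 m and angle between the x axis of lid_grip and the x axis of half_marks, either way round below 0.15 rad and value of joint ring between 0.4 and 0.85 rad and contact force between the fingers and lid above 2 N and linear speed of lid below 0.02 m/s); the arm keeps its last pose, push and grip.
It fails at once if the lid is turned on into the lock click (value of joint ring above 1 rad).
It fails at once if the dust cover is moved more than 30 mm (distance of cover from where it was at the start of the episode above 0.03 m).
It fails at once if the screwdriver is moved more than 30 mm (distance of screwdriver from where it was at the start of the episode above 0.03 m).
It fails at once if the jar is moved more than 30 mm (distance of jar from where it was at the start of the episode above 0.03 m).
It also fails if it takes over 59 s, if anything falls off the work surface, if the arm or the gripper's body presses on something with over 40 N, if the wrist force passes 120 N, or if a joint passes its speed limit or range.

## Working session

There is one attempt and no reset: what is moved stays moved. The work goes in short steps, Python scripts to look and compute and a shell command to move; the robot and the scene stay as the last step left them, time stands still between calls to the robot, and variables do not carry over. Pictures are saved under pics/ and viewed, at most 10 in all, crops included, and the job is handed in when it is done.

```bash
mkdir -p pics; cat > h.py <<'E'
import numpy as np, cv2
from rig import get_state, imaging, ticket
def snap(n,f):
    im=imaging.get_image(n); cv2.imwrite('pics/'+f,im[:,:,::-1]); return im
def ray(n,u,v):
    p=imaging.camera_params(n);K=np.array(p['camera_matrix']);T=np.array(p['cam_to_world'])
    s=cv2.undistortPoints(np.array([[[u,v]]],float),K,np.array([p['k1'],0,0,0,0.]))[0,0]
    return T[:3,3],T[:3,:3]@np.array([s[0],s[1],1])
def onz(n,u,v,z):
    o,d=ray(n,u,v); return o+d*(z-o[2])/d[2]
def proj(n,P):
    p=imaging.camera_params(n);K=np.array(p['camera_matrix']);T=np.linalg.inv(np.array(p['cam_to_world']))
    return cv2.projectPoints(np.array(P,float).reshape(-1,1,3),cv2.Rodrigues(T[:3,:3])[0],T[:3,3],K,np.array([p['k1'],0,0,0,0.]))[0][:,0]
E
python3 - <<'E'
from h import *
for n in('scene','top'):
    snap(n,n+'0.png'); print(np.round(imaging.camera_params(n)['cam_to_world'],3))
print(get_state())
E
```

```text
[[ 0.864  0.283 -0.416  1.155]
 [ 0.503 -0.518  0.692 -0.95 ]
 [-0.02  -0.807 -0.59   0.927]
 [ 0.     0.     0.     1.   ]]
[[ 0.01  -0.993  0.12   0.451]
 [-1.    -0.012 -0.015  0.002]
 [ 0.016 -0.12  -0.993  1.439]
 [ 0.     0.     0.     1.   ]]
{'clock': 0.1, 'qpos': array([ 1.10794233e+00,  2.76520321e-01,  1.50602888e+00, -3.07926136e-06,
        1.36070649e+00, -1.21000513e-01]), 'qd': array([-8.89228166e-04,  3.80596680e-04, -1.24271455e-03,  1.47497835e-04,
        7.16737641e-05, -2.65261789e-04]), 'effort': array([ 1.89668674e-03, -4.17698300e+01, -2.46403295e+01, -2.10135472e-04,
        5.81883898e-03, -2.67603262e-06]), 'position': array([0.19256173, 0.54131631, 0.24952381]), 'ee_rot': array([-2.37868632e-04,  1.70095284e-01,  9.85427269e-01, -7.96773354e-04]), 'contact_force': array([0.82686693, 0.05470763, 0.4988062 ]), 'moment': array([ 0.01940773, -0.06112618, -0.02653754]), 'gripper_force': 0.0, 'width': 0.08518777394797068}
```

View pics/scene0.png

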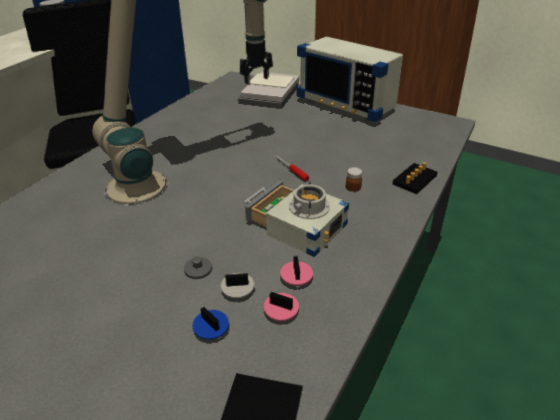

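View pics/top0.png

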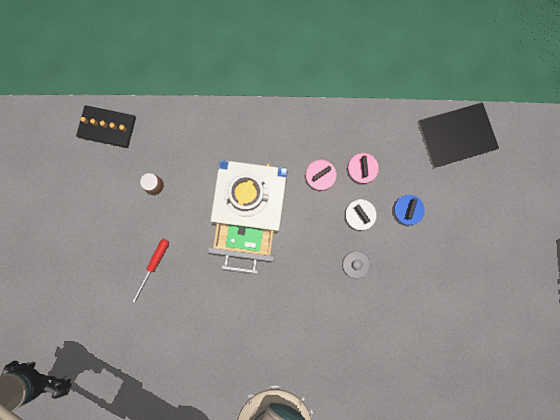

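The top view shows the white lid at (361,215), the cover at (356,265), the chamber at (246,192) and the drawer handle at (241,270). The jar and screwdriver are off to the left. I'll enlarge the unit and lid next.

```bash
python3 - <<'E'
from h import *
im=cv2.imread('pics/top0.png')
a=cv2.resize(im[150:280,200:300],None,fx=4.5,fy=4.5,interpolation=cv2.INTER_CUBIC)
b=cv2.resize(im[185:245,330:390],(320,320),interpolation=cv2.INTER_CUBIC)
c=np.zeros((585,780,3),np.uint8); c[:,:450]=a; c[:320,455:775]=b
cv2.imwrite('pics/crop.png',c)
for nm,u,v,z in[('mouth',246,192,.135),('handle',240.5,270,.047),('lidtop',361.5,214,.055),('jar',151,183,.07)]: print(nm,onz('top',u,v,z).round(4))
# lid bar: dark pixels
g=im[195:235,340:382].max(2); ys,xs=np.where(g<60)
cn=np.c_[xs+340,ys+195].astype(np.float32); print(cv2.minAreaRect(cn),len(cn),cn.mean(0))
# disc: white
m=(im.min(2)>140).astype(np.uint8); m[:, :330]=0; m[:,395:]=0
cs=cv2.findContours(m,0,2)[0]; k=max(cs,key=cv2.contourArea); e=cv2.fitEllipse(cv2.convexHull(k)); print(e, onz('top',*e[0],.024))
p=np.array(e[0]); print(onz('top',*p,.021))
r=cv2.minAreaRect(cn); P=np.array([onz('top',*q,.058)[:2] for q in cv2.boxPoints(r)]); print(P.round(4),P.mean(0))
for i in range(2):
  d=P[i+1]-P[i]; print(np.linalg.norm(d),np.degrees(np.arctan2(d[1],d[0])))
E
```

```text
mouth [0.6533 0.0824 0.135 ]
handle [0.4442 0.0993 0.047 ]
lidtop [ 0.6063 -0.2433  0.055 ]
jar [0.6862 0.3567 0.07  ]
((361.36004638671875, 213.9800262451172), (18.799999237060547, 5.0), 53.13010025024414) 31 [360.74194 215.16129]
((359.5471496582031, 258.80059814453125), (309.6087646484375, 326.7935485839844), 177.23484802246094) [ 0.47944545 -0.24202014  0.024     ]
[ 0.47950675 -0.2425374   0.021     ]
[[ 0.6231 -0.2206]
 [ 0.6318 -0.2321]
 [ 0.589  -0.2641]
 [ 0.5803 -0.2525]] [ 0.60607103 -0.24233088]
0.014505591954788928 -52.79837045857689
0.05342413226886036 -143.25143674908273
```

View pics/crop.png

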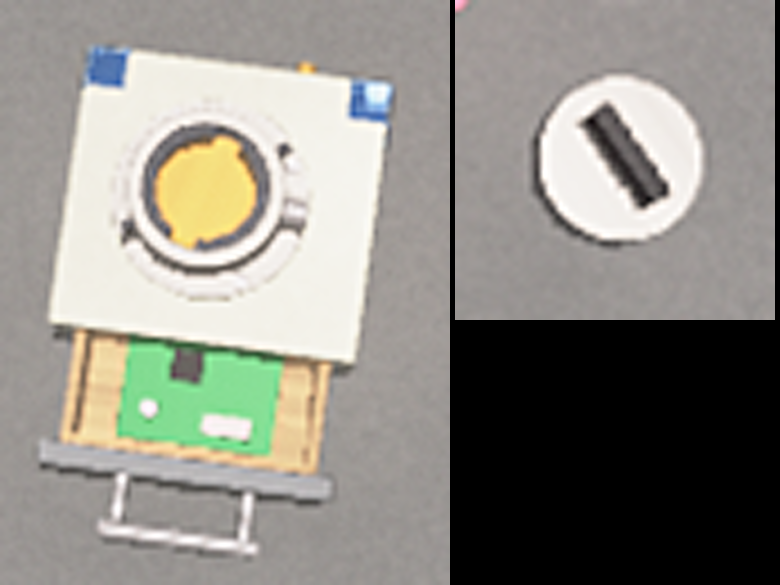

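The crop shows notches at about (228,140) and (185,240), studs at (286,148) and (127,232), and the click housing at (293,212). That puts the studs 40° clockwise of the notches, as the task says. I'll refine these points.

```bash
python3 - <<'E'
from h import *
im=cv2.imread('pics/top0.png')
f=lambda x,y:(200+(x+.5)/4.5-.5,150+(y+.5)/4.5-.5)
deg=lambda d:np.degrees(np.arctan2(d[1],d[0]))
S=[onz('top',*f(*q),.138) for q in[(286,149),(127,232)]]
N=[onz('top',*f(*q),.135) for q in[(228,140),(185,240)]]
print('studs',S[0][:2],S[1][:2],'mid',(S[0]+S[1])/2,'d',np.linalg.norm(S[0]-S[1]),deg(S[0]-S[1]))
print('notch',deg(N[0]-N[1]),np.linalg.norm(N[0]-N[1]),(N[0]+N[1])/2)
y=im[150:230,200:290].astype(int); m=((y[:,:,2]-y[:,:,0]>60)).astype(np.uint8)
n,l,st,c=cv2.connectedComponentsWithStats(m); i=1+st[1:,4].argmax(); print('yellow',c[i]+[200,150],st[i])
H=[onz('top',*f(*q),.05) for q in[(100,526),(257,548)]]; print('handle',(H[0]+H[1])/2,np.linalg.norm(H[0]-H[1]),deg(H[0]-H[1])-90)
R=im[190:240,335:388]; m=(R.min(2)>165).astype(np.uint8)
k=max(cv2.findContours(m,0,1)[0],key=cv2.contourArea); e=cv2.fitEllipse(cv2.convexHull(k)); p=np.array(e[0])+[335,190]; print('disc',p,e[1],onz('top',*p,.024))
a=onz('top',p[0]-e[1][0]/2,p[1],.024);b=onz('top',p[0]+e[1][0]/2,p[1],.024);print('diam',np.linalg.norm(a-b))
g=(R.max(2)<90)
ys,xs=np.where(g&(cv2.drawContours(np.zeros_like(m),[cv2.convexHull(k)],0,1,-1)>0)); c=np.c_[xs,ys]+[335.,190]
P=np.array([onz('top',*q,.055)[:2] for q in c]); w,V=np.linalg.eigh(np.cov(P.T)); print('bar',P.mean(0),deg(V[:,1]),4*np.sqrt(w)*.866,len(P))
E
```

```text
studs [0.67867554 0.03649579] [0.6274213  0.13040821] mid [0.65304842 0.083452   0.138     ] d 0.10698850475244874 -61.37577001805351
notch -21.97413970146702 0.06559659114266783 [0.65383746 0.08372342 0.135     ]
yellow [245.09134615 191.98557692] [ 34  30  23  25 416]
handle [0.44714808 0.10257789 0.05      ] 0.099316549795894 -7.277575923410069
disc [360.75769424 214.31171036] (30.369651794433594, 31.224369049072266) [ 0.60887424 -0.24657869  0.024     ]
diam 0.0892634738550466
bar [ 0.60452635 -0.24284396] -143.3848610309736 [0.01820876 0.05927424] 70
```

```bash
python3 -m inch '[{"claw":-1,"travel":[0.5,-1,0],"turn":0.064},{"claw":-1,"travel":[0.8,-1,0],"turn":0.064},{"claw":-1,"travel":[0.8,-1,0],"turn":0.064},{"claw":-1,"travel":[0.8,-1,0],"turn":0.064},{"claw":-1,"travel":[0.8,-1,0],"turn":0.064}]' 40
```

```text
clock: 0.6
position: [0.3479, 0.3463, 0.2501]
ee_rot: [-0.0, 0.07, 0.998, -0.0]
contact_force: [1.4, -0.0, 0.7]
width: 0.0122
gripper_force: 0.0
```

```bash
python3 -m inch '[{"claw":-1,"travel":[0.25,-1,-0.2],"turn":0},{"claw":-1,"travel":[0.25,-1,-0.2],"turn":0},{"claw":-1,"travel":[0.25,-1,-0.2],"turn":0},{"claw":-1,"travel":[0.25,-1,-0.2],"turn":0},{"claw":-1,"travel":[0.25,-1,-0.2],"turn":0}]'
python3 -m inch '[{"claw":-1,"travel":[0,-0.18,-0.8],"turn":0},{"claw":-1,"travel":[0,-0.18,-0.8],"turn":0},{"claw":-1,"travel":[0,-0.18,-0.8],"turn":0},{"claw":-1,"travel":[0,-0.18,-0.8],"turn":0},{"claw":-1,"travel":[0,-0.18,-0.8],"turn":0}]'
```

```text
clock: 1.1
position: [0.397, 0.1437, 0.2091]
ee_rot: [-0.001, 0.073, 0.997, -0.001]
contact_force: [-0.4, 0.5, -0.4]
width: 0.0001
gripper_force: 0.0
clock: 1.6
position: [0.395, 0.1119, 0.0481]
ee_rot: [-0.003, 0.071, 0.997, -0.0]
contact_force: [-0.4, -0.1, 0.9]
width: 0.0002
gripper_force: 0.0
```

```bash
python3 -m inch '[{"claw":-1,"travel":[0.1,-0.01,0],"turn":0},{"claw":-1,"travel":[0.18,-0.023,0],"turn":0},{"claw":-1,"travel":[0.26,-0.035,0],"turn":0},{"claw":-1,"travel":[0.34,-0.045,0],"turn":0},{"claw":-1,"travel":[0.4,-0.051,0],"turn":0}]'
python3 -m inch '[{"claw":-1,"travel":[0.03,-0.004,0],"turn":0},{"claw":-1,"travel":[0.06,-0.008,0],"turn":0},{"claw":-1,"travel":[0.06,-0.008,0],"turn":0}]'
```

```text
clock: 2.1
position: [0.4787, 0.1026, 0.0516]
ee_rot: [0.001, 0.07, 0.998, 0.0]
contact_force: [-1.6, 0.1, 0.1]
width: 0.0001
gripper_force: 0.7
clock: 2.4
position: [0.4902, 0.1004, 0.0507]
ee_rot: [0.001, 0.07, 0.998, 0.0]
contact_force: [0.1, 0.2, 0.3]
width: 0.0002
gripper_force: 0.0
```

```bash
for i in 1 2 3; do python3 -m inch '[{"claw":-1,"travel":[0.02,-0.003,0],"turn":0},{"claw":-1,"travel":[0.04,-0.005,0],"turn":0}]' | egrep 'pos|contact'; done; python3 - <<'E'
from h import *
im=snap('top','top1.png'); cv2.imwrite('pics/crop1.png',cv2.resize(im[140:290,190:310,::-1],None,fx=3.5,fy=3.5,interpolation=cv2.INTER_CUBIC))
E
```

```text
position: [0.4965, 0.0993, 0.0503]
contact_force: [-1.5, -0.0, 2.1]
position: [0.5023, 0.0985, 0.05]
contact_force: [-8.9, 1.1, 8.1]
position: [0.5025, 0.0982, 0.0491]
contact_force: [-22.1, 5.5, 18.0]
```

View pics/crop1.png

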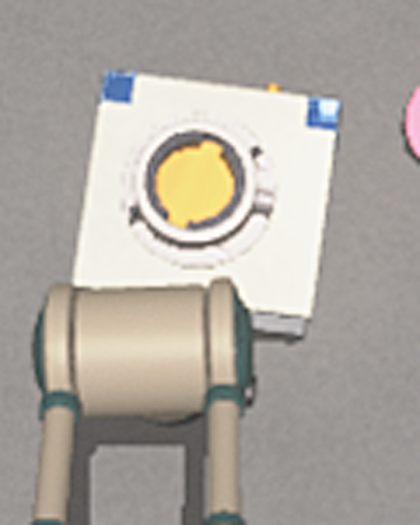

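The force climbed to 22 N with the position stopped at x = 0.5025. The crop shows the drawer face against the unit front, so the drawer is shut. I'll retreat and go to the lid.

```bash
python3 -m inch '[{"claw":-1,"travel":[-0.1,0.01,0],"turn":0},{"claw":-1,"travel":[-0.2,0.02,0.2],"turn":-0.04},{"claw":1,"travel":[-0.2,0.02,0.45],"turn":-0.08},{"claw":1,"travel":[-0.2,0.02,0.7],"turn":-0.12},{"claw":1,"travel":[-0.2,-0.1,0.9],"turn":-0.17}]' 60
python3 -m inch '[{"claw":1,"travel":[0.2,-0.2,0],"turn":-0.5},{"claw":1,"travel":[0.4,-0.4,0],"turn":-0.5},{"claw":1,"travel":[0.5,-0.6,0],"turn":-0.5},{"claw":1,"travel":[0.6,-0.8,0],"turn":-0.5},{"claw":1,"travel":[0.7,-1,0],"turn":-0.5}]'
python3 -m inch '[{"claw":1,"travel":[0,-0.2,0],"turn":-0.4},{"claw":1,"travel":[0,-0.4,0],"turn":-0.4},{"claw":1,"travel":[0,-0.6,0],"turn":-0.4},{"claw":1,"travel":[0,-0.6,0],"turn":-0.4},{"claw":1,"travel":[0,-0.6,0],"turn":-0.4}]'
python3 - <<'E'
from h import *
s=get_state();q=s['ee_rot'];print(s['position'],np.degrees(2*np.arctan2(q[2],q[1]))-90,s['qpos'])
E
```

```text
clock: 3.55
position: [0.4743, 0.0786, 0.2336]
ee_rot: [0.002, 0.329, 0.944, 0.001]
contact_force: [1.1, -1.1, -0.4]
width: 0.0434
gripper_force: 0.0
clock: 4.05
position: [0.6147, -0.1252, 0.2303]
ee_rot: [0.001, 0.653, 0.757, 0.0]
contact_force: [1.2, 0.5, -0.1]
width: 0.0853
gripper_force: 0.0
clock: 4.55
position: [0.6134, -0.2451, 0.2297]
ee_rot: [0.0, 0.886, 0.464, 0.0]
contact_force: [-0.5, 0.8, -0.1]
width: 0.0851
gripper_force: 0.0
[ 0.61336147 -0.2450962   0.2297492 ] -34.7169070753089 [-4.85275444e-01  4.15528028e-01  1.34234503e+00 -2.80712074e-04
  1.38325546e+00  1.20701163e-01]
```

```bash
python3 -m inch '[{"claw":1,"travel":[-0.032,0,-0.2],"turn":-0.05},{"claw":1,"travel":[-0.032,0,-0.4],"turn":-0.104},{"claw":1,"travel":[-0.032,0,-0.6],"turn":-0.104},{"claw":1,"travel":[-0.032,0,-0.8],"turn":-0.104},{"claw":1,"travel":[-0.032,0,-0.908],"turn":-0.104}]'
python3 -m inch '[{"claw":0,"travel":[0,0,0],"turn":0},{"claw":-1,"travel":[0,0,0],"turn":0},{"claw":-1,"travel":[0,0,0],"turn":0},{"claw":-1,"travel":[0,0,0],"turn":0},{"claw":-1,"travel":[0,0,0],"turn":0}]' 60
python3 -m inch '[{"claw":-1,"travel":[0,0,0],"turn":0},{"claw":-1,"travel":[0,0,0],"turn":0},{"claw":-1,"travel":[0,0,0],"turn":0}]'
```

```text
clock: 5.05
position: [0.6052, -0.2422, 0.045]
ee_rot: [-0.002, 0.948, 0.318, -0.002]
contact_force: [-0.2, 0.1, -0.1]
width: 0.0853
gripper_force: 0.0
clock: 5.55
position: [0.6078, -0.2433, 0.0504]
ee_rot: [0.001, 0.948, 0.318, 0.001]
contact_force: [0.8, -1.0, 0.7]
width: 0.0126
gripper_force: 0.6
clock: 5.85
position: [0.608, -0.2434, 0.0505]
ee_rot: [0.001, 0.948, 0.318, 0.001]
contact_force: [0.2, -0.3, 6.4]
width: 0.011
gripper_force: 59.3
```

```bash
python3 -m inch '[{"claw":-1,"travel":[0,0,0.1],"turn":0},{"claw":-1,"travel":[0,0,0.3],"turn":0},{"claw":-1,"travel":[0,0,0.5],"turn":0},{"claw":-1,"travel":[0,0,0.75],"turn":0},{"claw":-1,"travel":[0,0,0.95],"turn":0.04}]' 80
python3 -m inch '[{"claw":-1,"travel":[0.02,0.15,0],"turn":0.6},{"claw":-1,"travel":[0.04,0.3,0],"turn":0.6},{"claw":-1,"travel":[0.06,0.45,0],"turn":0.6},{"claw":-1,"travel":[0.1,0.6,0],"turn":0.6},{"claw":-1,"travel":[0.1,0.75,0],"turn":0.6}]'
python3 -m inch '[{"claw":-1,"travel":[0.04,0.15,0],"turn":0.4},{"claw":-1,"travel":[0.06,0.3,0],"turn":0.4},{"claw":-1,"travel":[0.09,0.45,0],"turn":0.4},{"claw":-1,"travel":[0.12,0.6,0],"turn":0.4},{"claw":-1,"travel":[0.125,0.75,0],"turn":0.4}]'
python3 - <<'E'
from h import *
s=get_state();q=s['ee_rot'];print(s['position'],np.degrees(2*np.arctan2(q[2],q[1])),s['qpos'])
E
```

```text
clock: 6.35
position: [0.6066, -0.2426, 0.2411]
ee_rot: [0.0, 0.926, 0.378, 0.0]
contact_force: [0.3, 0.2, -0.9]
width: 0.0104
gripper_force: 78.4
clock: 6.85
position: [0.627, -0.0914, 0.2381]
ee_rot: [-0.0, 0.722, 0.692, 0.0]
contact_force: [0.0, 0.8, -1.8]
width: 0.0109
gripper_force: 78.5
clock: 7.35
position: [0.6517, 0.0585, 0.2381]
ee_rot: [-0.0, 0.418, 0.908, -0.0]
contact_force: [-0.2, -0.3, -1.8]
width: 0.0105
gripper_force: 78.5
[0.65172313 0.05854325 0.23806466] 130.57905696349917 [-1.67223509e-02  4.02638431e-01  1.34262391e+00  9.66887797e-05
  1.39724531e+00 -7.24977242e-01]
```

```bash
python3 -m inch '[{"claw":-1,"travel":[0.007,0.124,0],"turn":0.152},{"claw":-1,"travel":[0.007,0.124,0],"turn":0.152},{"claw":-1,"travel":[0.007,0.124,0],"turn":0.152},{"claw":-1,"travel":[0.007,0.124,0],"turn":0.152},{"claw":-1,"travel":[0.007,0.124,0],"turn":0.152}]'
python3 - <<'E'
from h import *
s=get_state();q=s['ee_rot'];print(s['position'],np.degrees(2*np.arctan2(q[2],q[1])))
im=snap('scene','s2.png');t=snap('top','t2.png')
print('TCP px',proj('scene',s['position']),proj('top',s['position']))
a=cv2.resize(im[130:250,240:360,::-1],(400,400),interpolation=cv2.INTER_CUBIC)
b=cv2.resize(t[140:240,195:295,::-1],(400,400),interpolation=cv2.INTER_CUBIC)
cv2.imwrite('pics/crop2.png',np.hstack([a,b]))
E
```

```text
clock: 7.85
position: [0.6528, 0.082, 0.2383]
ee_rot: [-0.001, 0.196, 0.981, -0.0]
contact_force: [-1.1, -0.4, -1.9]
width: 0.0108
gripper_force: 78.5
[0.65279556 0.08201232 0.23833418] 157.4497194785669
TCP px [[309.31410159 163.11318007]] [[243.70615007 185.77715194]]
```

View pics/crop2.png

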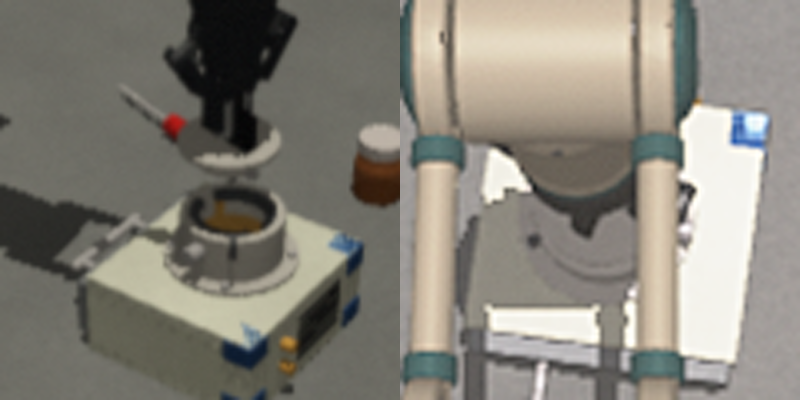

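The scene crop shows the lid held level above the chamber, with its disc spanning crop columns 177–282 and its lower edge at row ~172. The chamber wall spans 175–287. I'll compare these with predicted outlines.

```bash
python3 - <<'E'
from h import *
def ext(c,r,z):
    t=np.linspace(0,2*np.pi,180); P=np.c_[c[0]+r*np.cos(t),c[1]+r*np.sin(t),0*t+z]
    p=(proj('scene',P)-[240,130]+.5)*400/120-.5; return p.min(0).round(1),p.max(0).round(1)
print('disc bot',ext((.6528,.082),.045,.2058)); print('disc top',ext((.6528,.082),.045,.2118))
print('rim',ext((.6532,.0834),.048,.135)); print('lip',ext((.6532,.0834),.0305,.135))
im=cv2.imread('pics/s2.png')
g=im.max(2)
print(g[172:186,300:318:3]);print(g[166:176,288:328])
for y in range(184,206,2): print(y,g[y,286:332])
E
```

```text
disc bot (array([179.4, 116.9]), array([283.4, 172.2]))
disc top (array([179.5, 111.1]), array([283.7, 166.3]))
rim (array([176.9, 180.7]), array([284.4, 241.7]))
lip (array([196.5, 191.3]), array([264.8, 230.1]))
[[ 76  72  71  20  10   8]
 [ 75  74  73  44   9  10]
 [ 76  74  74  66  20  29]
 [ 75  84  81  82  52  91]
 [ 91 141 128 133 114 147]
 [137 171 163 164 156 168]
 [135 167 170 170 165 162]
 [100 129 153 154 150 126]
 [ 90  90 114 117 111  84]
 [101  83  86  86  84  71]
 [109  96  84  79  85  71]
 [109 109  99  67 100  80]
 [106 104  98  62  95  98]
 [ 93  87  80  61  77  90]]
[[ 97 129 137 159 171 175 160 126  98  83  78  72  45  20  13  13  13  12
   17  44  59  44  18   7   7   7   8   9  18  58  75  84  92 103 105 106
  107 106 107 107]
 [ 82 108 121 145 163 168 146 110  85  77  74  72  46  21  13  12  14  14
   19  44  59  43  19  10   7   7   8   7  18  60  72  73  79  99 107 106
  106 106 106 107]
 [ 82  91 107 128 145 145 111  84  76  73  75  72  63  47  28  18  15  14
   18  43  60  42  18   7   8   7   6  10  19  61  72  71  74  95 124 113
  106 105 106 107]
 [ 96 
[... 2575 characters left out ...]
3  43  46
  52  59  70  73  74  77  80  80  78  69  74  78  80  80  66  83 133 164
 165 136 101 127 177 190 192 190 191 192]
200 [ 85  84  85  83  88  97  83  69  68  70  72  82 107 122 140 156 144 134
 132 115 110  85  73  68  69  78  87  97 113 136 149 155 166 158 139 119
  96  82  82 117 165 183 191 192 191 193]
202 [118  98  95 102 118  93  75  69  67  70  74  83  99  94  88  91 103 109
 121 125 130 136 122  81  82 130 143 136 134 133 125 118 102  94  87  85
  83  79  83 133 165 172 180 188 192 193]
204 [189 189 184 171 142 121  88  71  73 105 130 151 157 151 132 101  89  89
  88  89  89  90  76  47  48  83  94  93  92  92  91  89  89  87  86  83
  80  77  83 134 165 171 171 182 191 192]
```

Relative to the chamber, the lid agrees sideways within about 1 mm. In depth it agrees within about 3 mm. I'll lower it while watching the force.

```bash
python3 -m inch '[{"claw":-1,"travel":[0.002,0.006,-0.1],"turn":0.003},{"claw":-1,"travel":[0.002,0.006,-0.22],"turn":0.003},{"claw":-1,"travel":[0.002,0.006,-0.24],"turn":0.003},{"claw":-1,"travel":[0.002,0.006,-0.24],"turn":0.003}]'
python3 -m inch '[{"claw":-1,"travel":[0,0,-0.02],"turn":0},{"claw":-1,"travel":[0,0,-0.04],"turn":0},{"claw":-1,"travel":[0,0,-0.04],"turn":0}]'
python3 - <<'E'
from h import *
s=get_state();q=s['ee_rot'];print(s['position'],np.degrees(2*np.arctan2(q[2],q[1])),s['contact_force'],s['moment'])
E
```

```text
clock: 8.35
position: [0.6531, 0.083, 0.1899]
ee_rot: [-0.001, 0.19, 0.982, -0.0]
contact_force: [0.2, 0.2, -1.6]
width: 0.0107
gripper_force: 78.6
clock: 8.65
position: [0.6547, 0.0832, 0.1849]
ee_rot: [0.002, 0.19, 0.982, 0.0]
contact_force: [-0.7, 0.7, 3.5]
width: 0.0106
gripper_force: 79.3
[0.65467953 0.08324371 0.1848961 ] 158.10955662389262 [-0.65499526  0.7301806   3.5126339 ] [-0.03710465  0.14771599 -0.0359031 ]
```

Contact came at the rim. The moment puts it on the −x side, which agrees with the picture: the lid sits about 3 mm too far toward −x. I'll raise it, shift and retry.

```bash
python3 -m inch '[{"claw":-1,"travel":[0,0,0.02],"turn":0},{"claw":-1,"travel":[0.015,-0.007,0.02],"turn":0},{"claw":-1,"travel":[0.015,-0.007,0.0],"turn":0},{"claw":-1,"travel":[0.015,-0.007,-0.02],"turn":0},{"claw":-1,"travel":[0.015,-0.007,-0.02],"turn":0}]'
python3 - <<'E'
from h import *
s=get_state();q=s['ee_rot'];print(s['position'],np.degrees(2*np.arctan2(q[2],q[1])),s['contact_force'],s['moment'])
E
```

```text
clock: 9.15
position: [0.658, 0.0819, 0.1845]
ee_rot: [0.003, 0.19, 0.982, 0.001]
contact_force: [-3.8, 1.2, 21.4]
width: 0.0102
gripper_force: 82.0
[0.65799259 0.08185844 0.18448164] 158.13896231743735 [-3.79928611  1.23138281 21.3707689 ] [-0.33703209  1.01155362  0.03389087]
```

```bash
python3 -m inch '[{"claw":-1,"travel":[0,0,0.08],"turn":0},{"claw":-1,"travel":[0,0,0.2],"turn":0},{"claw":-1,"travel":[0,0,0.2],"turn":0},{"claw":-1,"travel":[0,0,0.2],"turn":0}]'
python3 - <<'E'
from h import *
s=get_state();q=s['ee_rot'];y=2*np.arctan2(q[2],q[1]);print(s['position'],np.degrees(y),s['contact_force'],s['moment'])
im=np.mean([imaging.get_image('scene').astype(float) for _ in range(4)],0).astype(np.uint8)[:,:,::-1].copy(); cv2.imwrite('pics/s3.png',im)
c=cv2.resize(im[145:225,270:350],(600,600),interpolation=cv2.INTER_CUBIC); c=np.clip(c*1.5,0,255).astype(np.uint8)
def draw(P,col):
    for p in (proj('scene',P)-[270,145]+.5)*7.5-.5: cv2.circle(c,(int(p[0]),int(p[1])),2,col,-1)
t=np.linspace(0,2*np.pi,40)
C=s['position']+[0,0,-.0095]
circ=lambda o,r,z:np.c_[o[0]+r*np.cos(t),o[1]+r*np.sin(t),0*t+z]
draw(circ(C,.045,C[2]-.023),(0,255,0))
ch=np.array([.6532,.0834]); draw(circ(ch,.048,.135),(0,0,255)); draw(circ(ch,.0305,.135),(255,0,0))
for a in(-22,158): draw([[*(ch+.039*np.array([np.cos(np.radians(a)),np.sin(np.radians(a))])),.135]],(0,255,255))
d=np.array([np.cos(y),np.sin(y),0])
for k in(-.036,.036): draw([C+[0,0,-.041]+d*k],(255,0,255))
cv2.imwrite('pics/crop3.png',c)
E
```

```text
clock: 9.55
position: [0.6566, 0.0818, 0.2182]
ee_rot: [0.0, 0.19, 0.982, 0.0]
contact_force: [-0.2, 1.1, -1.1]
width: 0.0107
gripper_force: 78.6
[0.6565846  0.08180592 0.21823088] 158.12093706849237 [-0.18491027  1.06360122 -1.05963617] [-0.01959928 -0.01444836 -0.0455923 ]
```

View pics/crop3.png

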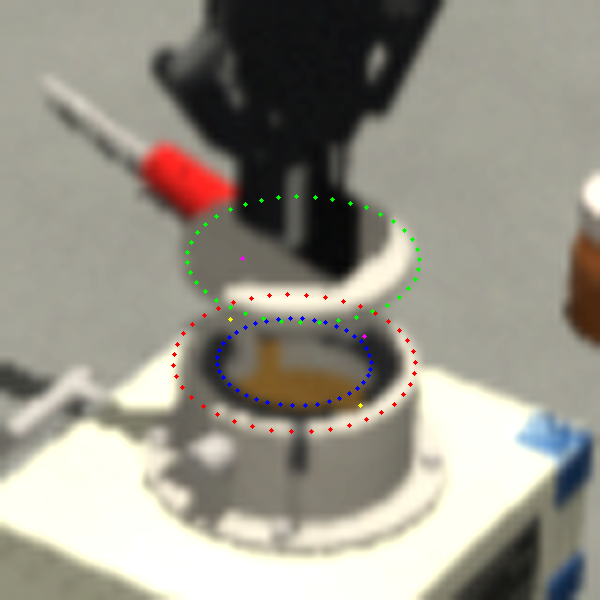

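The overlay shows the held disc (right edge ~412, lower edge ~312) about 6 px left of and 10 px above the predicted green ring. The predicted chamber rim fits well. I'll fit the disc's offset from its edge pixels.

```bash
python3 - <<'E'
from h import *
from scipy.optimize import least_squares
g=cv2.imread('pics/s3.png').max(2).astype(float)
C=np.array([.6566,.0818,.2182-.0095])
def edges(g,cols,r0,r1):
    out=[]
    for u in cols:
        col=cv2.GaussianBlur(g[:,u-1:u+2],(3,3),.7)[:,1]; d=np.diff(col[r0:r1]); i=d.argmin()
        a,b,c=(d[i-1],d[i],d[i+1]) if 0<i<len(d)-1 else (0,1,0)
        off=.5*(a-c)/(a-2*b+c) if a-2*b+c else 0
        out.append((u,r0+i+.5+off,-d[i]))
    return np.array(out)
E=edges(g,range(296,326),178,191); print(np.round(E,1).tolist())
np.save('E.npy',E)
def res(p,E,z,r):
    R=[]
    for u,v,_ in E:
        q=onz('scene',u,v,z)[:2]; R.append(np.linalg.norm(q-p)-r)
    return np.array(R)
for z in (C[2]-.023,):
    k=E[E[:,2]>25]
    s=least_squares(res,C[:2],args=(k,z,.045),loss='soft_l1',f_scale=.001); print(z,s.x-C[:2],np.abs(s.fun).mean(),len(k))
print(g[172:190,288:330:2].astype(int))
E
```

```text
[[296.0, 186.8, 12.3], [297.0, 186.8, 12.5], [298.0, 189.5, 15.5], [299.0, 189.0, 17.2], [300.0, 185.3, 21.9], [301.0, 185.3, 30.3], [302.0, 185.4, 33.0], [303.0, 185.7, 32.8], [304.0, 185.9, 32.0], [305.0, 186.1, 32.2], [306.0, 186.2, 32.9], [307.0, 186.3, 33.2], [308.0, 186.3, 33.4], [309.0, 186.4, 32.8], [310.0, 186.4, 32.0], [311.0, 186.3, 32.4], [312.0, 186.3, 32.8], [313.0, 186.2, 32.7], [314.0, 186.1, 32.6], [315.0, 186.0, 31.9], [316.0, 185.7, 33.4], [317.0, 185.3, 34.5], [318.0, 185.0, 31.8], [319.0, 184.5, 30.5], [320.0, 183.8, 26.2], [321.0, 183.1, 24.1], [322.0, 182.4, 22.5], [323.0, 181.4, 18.6], [324.0, 180.3, 12.2], [325.0, 179.8, 5.8]]
0.1857 [-0.00577637  0.0039744 ] 0.00025205567792910624 20
[[107  89  57  87 125 108  81  14  11  13  50  37   7   7  12  67  92 108
  109 107 107]
 [106 103  83  65  94  81  71  16  13  14  50  37   6   7   9  60  78 110
  110 109 108]
 [105 104 103  66  76  74  72  31  14  14  50  38   8   6   8  61  73 126
  112 109 109]
 [105 105 106  83  75  74  73  57  27  17  51  38   8   7   8  61  71 137
  121 109 110]
 [106 106 105  86  75  74
[... 521 characters left out ...]
0 100  76  74  81  95  89  84  83  82  76  60 121 170 171 149
  105 109 108]
 [109 109 110 107  82  75 123 145 143 140 139 137 134 128 161 171 160 116
  107 110 109]
 [108 109 110 110  96  81 138 165 169 169 168 168 164 161 168 159 127 102
  111 111 110]
 [108 109 110 111 108  92 109 133 158 167 168 168 165 159 148 121  97 107
  110 112 110]
 [107 108 109 110 107  93  80  92 119 130 136 138 132 121 109  82  92 108
  110 111 111]
 [109 108 110 106  89  80  77  78  86  91  95 101  92  82  79  73  84 109
  111 109 111]
 [108 108 108  98  77  73  74  76  74  79  80  83  78  71  71  63  71 123
  113 109 111]
 [106 107 109 119  81  57  55  76  64  63  69  70  62  55  68  45  51 110
  123 110 109]]
```

```bash
python3 - <<'E'
from h import *
from scipy.optimize import least_squares
g=cv2.imread('pics/s3.png').max(2).astype(float)
print(g[186:208,292:326:2].astype(int))
def fit(rows,z,r,sign):
    pts=[]
    for u in range(297,323):
        col=cv2.GaussianBlur(g[:,u-1:u+2],(3,3),.7)[:,1]; d=sign*np.diff(col[rows[0]:rows[1]]); i=d.argmax()
        if 0<i<len(d)-1 and d[i]>12:
            a,b,c=d[i-1:i+2]; pts.append((u,rows[0]+i+.5+.5*(a-c)/(a-2*b+c)))
    pts=np.array(pts); print(np.round(pts,1).tolist())
    Q=np.array([onz('scene',u,v,z)[:2] for u,v in pts])
    s=least_squares(lambda p:np.linalg.norm(Q-p,axis=1)-r,[.653,.083],loss='soft_l1',f_scale=.001); print(s.x,np.abs(s.fun).mean(),len(Q))
fit((198,207),.135,.048,-1)
E
```

```text
[[109 110 107  93  80  92 119 130 136 138 132 121 109  82  92 108 110]
 [110 106  89  80  77  78  86  91  95 101  92  82  79  73  84 109 111]
 [108  98  77  73  74  76  74  79  80  83  78  71  71  63  71 123 113]
 [109 119  81  57  55  76  64  63  69  70  62  55  68  45  51 110 123]
 [116 127  79  36  35  75  69  68  72  72  61  45  49  29  34  84 140]
 [139 121  70  29  31  73  77  81  79  79  75  63  46  26  26  63 151]
 [169 115  60  26  41  74  78  83  80  80  80  77  66  35  25  41 153]
 [183 104  56  27  57  76  79  84  81  80  79  79  75  58  25  34 153]
 [186  97  58  27  64  79  81  83  81  79  79  80  77  70  30  38 155]
 [186  95  68  32  54  79  83  84  82  80  79  80  78  71  32  62 161]
 [187  93  73  45  37  75  83  84  83  81  80  80  79  63  32 113 161]
 [186  89  74  63  32  55  78  82  82  82  80  78  80  54  57 154 133]
 [175  79  73  77  52  37  52  68  73  80  78  73  78  61 123 162  99]
 [128  69  71 108  92  63  35  45  48  55  54  58  83 116 160 132  84]
 [ 80  68  70 102 113 129  70  61  47  40  57  91 138 158 138  95  81]
 [ 74  67  71  83  98 133 125 131 108  72 132 147 159 138 100  83  82]
 [ 92  68  73  97  87 102 116 127 120  81 142 132 126 101  88  81  83]
 [ 94  68  94 138 114  89  89  95  93  61 109  97  94  89  86  81  82]
 [ 96  75 131 156 131  89  88  89  75  48  92  92  91  89  85  81  82]
 [136  84 120 148 123  87  89  88  67  45  90  91  90  88  85  80  83]
 [131  80  88 127  98  86  88  89  62  46  89  90  89  87  83  79  85]
 [ 95  74  77  97  76  85  87  89  67  53  88  88  88  86  83  78  97]]
[[301.0, 201.5], [302.0, 201.9], [303.0, 202.4], [304.0, 202.6], [305.0, 202.7], [306.0, 202.7], [307.0, 202.9], [311.0, 203.0], [312.0, 202.9], [313.0, 202.8], [314.0, 202.6], [315.0, 202.4], [316.0, 202.2], [317.0, 201.9], [318.0, 201.6], [319.0, 201.2], [320.0, 200.6], [321.0, 200.0], [322.0, 199.4]]
[0.65515616 0.07975125] 0.00024520438794826667 19
```

```bash
python3 - <<'E'
from h import *
s=get_state();C=s['position']+[0,0,-.0095]; print(s['position'])
im=np.mean([imaging.get_image('top').astype(float) for _ in range(4)],0).astype(np.uint8)[:,:,::-1].copy(); cv2.imwrite('pics/t3.png',im)
c=np.clip(cv2.resize(im[160:240,210:290],(600,600),interpolation=cv2.INTER_CUBIC)*1.4,0,255).astype(np.uint8)
t=np.linspace(0,2*np.pi,60)
def draw(o,r,z,col):
    for p in (proj('top',np.c_[o[0]+r*np.cos(t),o[1]+r*np.sin(t),0*t+z])-[210,160]+.5)*7.5-.5: cv2.circle(c,(int(p[0]),int(p[1])),1,col,-1)
draw(C,.045,C[2]-.017,(0,255,0)); draw((.6532,.0834),.048,.135,(0,0,255)); draw((.6532,.0834),.062,.087,(255,0,0))
cv2.imwrite('pics/crop4.png',c)
E
```

```text
[0.65585472 0.08179782 0.21695849]
```

View pics/crop4.png

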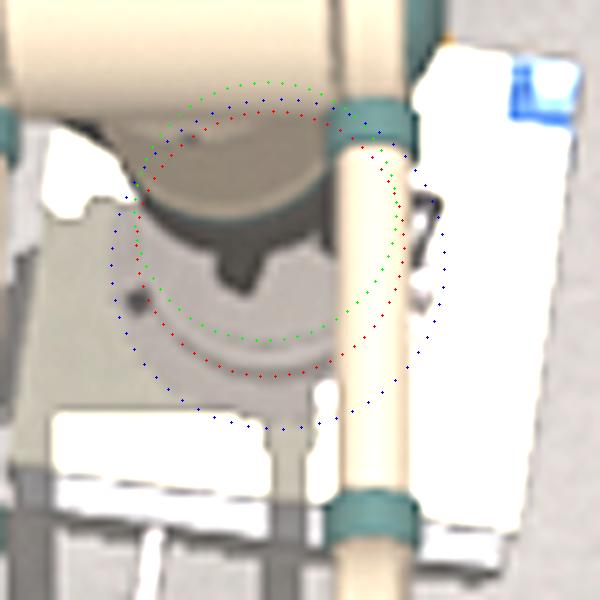

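In the top crop the disc's lower edge arc lies below the green ring, at about row 355 against 341. So the lid is offset toward −x in the grip by about 4 mm. I'll get the arc numerically.

```bash
python3 - <<'E'
from h import *
g=cv2.imread('pics/t3.png').mean(2)
print('cols',list(range(226,256,2)))
for v in range(190,218): print(v,g[v,226:256:2].astype(int))
p=lambda P:proj('top',[P])[0].round(1)
print(p((.6559-.045,.0818,.1905)),p((.6532-.048,.0834,.135)),p((.6532-.062,.0834,.087)))
E
```

```text
cols [226, 228, 230, 232, 234, 236, 238, 240, 242, 244, 246, 248, 250, 252, 254]
190 [128 124 123  62  54  58  60  60  61  61  60  57  55  63  82]
191 [128 122 130 100  53  55  58  58  59  59  58  53  58  80  83]
192 [126 121 126 128  92  51  53  55  57  57  52  66 104  91  80]
193 [126 120 125 130 130  96  74  56  58  54  83 110 138 112  78]
194 [124 123 125 128 131 133 103  56  58  50 126 134 132 138 104]
195 [126 127 126 129 128 131 106  56  59  53 138 131 130 133 129]
196 [127 128 127 128 128 129 105  52  57  72 135 130 131 132 126]
197 [130 124 131 130 127 128 119  46  51  98 131 131 131 130 127]
198 [124 100 125 130 127 127 129  89  46 114 131 130 131 131 127]
199 [111  64 113 129 128 127 131 131  90 127 130 130 132 131 128]
200 [111  61 108 131 128 127 130 132 131 133 130 130 132 133 129]
201 [122  74 113 134 128 129 129 130 132 130 132 132 131 132 130]
202 [132 113 128 126 130 126 131 130 131 130 130 132 131 133 130]
203 [134 128 128 120 133 125 127 131 131 130 131 133 132 132 131]
204 [134 128 127 124 125 133 124 124 128 132 131 130 127 126 129]
205 [133 129 128 129 109 131 
[... 170 characters left out ...]
08 [135 131 128 127 130 127 104 116 126 128 129 129 119 102 121]
209 [135 136 130 128 129 129 123 106 102 105 105 102 101 105 124]
210 [135 137 134 126 128 127 130 122 116 109 107 110 115 111 149]
211 [137 137 138 126 128 128 128 131 131 124 122 125 130 182 210]
212 [137 137 138 134 130 130 127 130 130 130 129 129 127 239 237]
213 [134 134 136 136 134 129 125 127 127 129 130 130 127 219 231]
214 [124 121 124 125 124 122 114 114 125 128 129 129 128 169 200]
215 [207 207 209 209 212 212 207 209 115 125 125 129 121 187 184]
216 [246 247 247 247 248 248 248 251 206 179 126 133 124 210 224]
217 [239 240 240 240 241 240 241 242 247 230 136 138 136 170 224]
[244.6 205. ] [245.3 209.7] [246.2 216.8]
```

```bash
python3 - <<'E'
from h import *
from scipy.optimize import least_squares
def arc(f,cols,lo,hi,z,r,x0,name):
    g=cv2.GaussianBlur(cv2.imread(f).mean(2),(3,3),.6); pts=[]
    for u in cols:
        w=np.sqrt(max(0,1-((u-x0[2])/16.8)**2)); a=x0[3]+16.8*w   # predicted arc row
        R=np.arange(int(a+lo),int(a+hi)+1); d=-np.diff(g[R,u]); i=d.argmax()
        if 0<i<len(d)-1 and d[i]>4:
            p,q,s=d[i-1:i+2]; pts.append((u,R[i]+.5+.5*(p-s)/(p-2*q+s)))
    Q=np.array([onz('top',u,v,z)[:2] for u,v in pts])
    s=least_squares(lambda p:np.linalg.norm(Q-p,axis=1)-r,x0[:2],loss='soft_l1',f_scale=.0007)
    print(name,s.x.round(4),len(Q),np.abs(s.fun).mean().round(5),np.round(pts,1).tolist())
arc('pics/t3.png',range(232,253),-3,2,.135,.048,(.655,.082,246,192),'rim t3')
arc('pics/top0.png',range(231,262),-3,2,.135,.048,(.655,.082,246,192),'rim top0')
arc('pics/t3.png',range(230,253),-3,1,.1905,.045,(.655,.082,244.5,188.3),'disc t3')
E
```

```text
rim t3 [0.6567 0.0831] 19 0.00018 [[232.0, 201.8], [235.0, 204.9], [236.0, 205.5], [237.0, 206.3], [238.0, 206.7], [239.0, 207.2], [240.0, 207.6], [241.0, 208.0], [242.0, 208.2], [243.0, 208.3], [244.0, 208.4], [245.0, 208.4], [246.0, 208.4], [247.0, 208.4], [248.0, 208.3], [249.0, 208.1], [250.0, 207.8], [251.0, 207.5], [252.0, 207.2]]
rim top0 [0.6564 0.0845] 24 0.00018 [[237.0, 206.5], [239.0, 207.4], [240.0, 207.8], [241.0, 208.3], [242.0, 208.4], [243.0, 208.4], [244.0, 208.4], [245.0, 208.5], [246.0, 208.5], [247.0, 208.4], [248.0, 208.4], [249.0, 208.2], [250.0, 207.9], [251.0, 207.5], [252.0, 207.3], [253.0, 206.7], [254.0, 206.3], [255.0, 205.5], [256.0, 205.0], [257.0, 204.1], [258.0, 203.2], [259.0, 202.1], [260.0, 200.5], [261.0, 199.1]]
disc t3 [0.6574 0.0806] 7 0.0004 [[240.0, 203.5], [241.0, 203.6], [243.0, 204.4], [244.0, 204.5], [245.0, 204.5], [246.0, 204.5], [250.0, 203.6]]
```

The bright band's lower edge in the scene view is the disc's *top* edge, because its side is in shade. With that corrected, both cameras agree: the chamber centre is about (0.6563, 0.0838) and the lid is nearly centred in the grip. I'll move there and lower.

```bash
python3 -m inch '[{"claw":-1,"travel":[0.001,0.01,-0.1],"turn":0},{"claw":-1,"travel":[0.001,0.01,-0.14],"turn":0},{"claw":-1,"travel":[0.001,0.01,-0.16],"turn":0},{"claw":-1,"travel":[0.001,0.01,-0.18],"turn":0},{"claw":-1,"travel":[0.001,0.01,-0.18],"turn":0}]'
python3 - <<'E'
from h import *
s=get_state();q=s['ee_rot'];print(s['position'],np.degrees(2*np.arctan2(q[2],q[1])),s['contact_force'],s['moment'])
E
```

```text
clock: 10.45
position: [0.657, 0.084, 0.1826]
ee_rot: [0.0, 0.19, 0.982, 0.0]
contact_force: [-0.0, -0.1, -0.9]
width: 0.0109
gripper_force: 78.6
[0.65697822 0.08397387 0.1825966 ] 158.11181345160549 [-0.04362439 -0.13011519 -0.91447825] [ 0.07697137 -0.04689694  0.01210427]
```

No contact, and it's already lower than before. I'll keep lowering.

```bash
for i in 1 2; do python3 -m inch '[{"claw":-1,"travel":[0,0,-0.02],"turn":0},{"claw":-1,"travel":[0,0,-0.035],"turn":0},{"claw":-1,"travel":[0,0,-0.035],"turn":0}]' | egrep 'pos|cont'; done
python3 - <<'E'
from h import *
s=get_state();print(s['contact_force'],s['moment'])
E
```

```text
position: [0.6568, 0.0841, 0.1754]
contact_force: [-1.0, 0.5, -2.1]
position: [0.6562, 0.0836, 0.168]
contact_force: [0.6, -0.1, -1.5]
[ 0.62136051 -0.13601216 -1.50386003] [ 0.01667788 -0.04097491 -0.00217189]
```

```bash
for i in 1 2; do python3 -m inch '[{"claw":-1,"travel":[0,0,-0.01],"turn":0},{"claw":-1,"travel":[0,0,-0.01],"turn":0},{"claw":-1,"travel":[0,0,-0.01],"turn":0}]' | egrep 'pos|cont'; done
```

```text
position: [0.6567, 0.0837, 0.1675]
contact_force: [-1.9, -0.6, 3.6]
position: [0.6567, 0.0836, 0.1675]
contact_force: [-3.4, -0.2, 11.4]
```

Seated at z = 0.1675, exactly as expected. Turning clockwise 40°.

```bash
python3 -m inch '[{"claw":-1,"travel":[0,0,0],"turn":-0.02},{"claw":-1,"travel":[0,0,0],"turn":-0.045},{"claw":-1,"travel":[0,0,0],"turn":-0.07},{"claw":-1,"travel":[0,0,0],"turn":-0.09},{"claw":-1,"travel":[0,0,0],"turn":-0.11}]' 110
python3 -m inch '[{"claw":-1,"travel":[0,0,0],"turn":-0.025},{"claw":-1,"travel":[0,0,0],"turn":-0.05},{"claw":-1,"travel":[0,0,0],"turn":-0.075},{"claw":-1,"travel":[0,0,0],"turn":-0.1},{"claw":-1,"travel":[0,0,0],"turn":-0.11}]'
python3 -m inch '[{"claw":-1,"travel":[0,0,0],"turn":0},{"claw":-1,"travel":[0,0,0],"turn":0},{"claw":-1,"travel":[0,0,0],"turn":0}]'
python3 - <<'E'
from h import *
s=get_state();q=s['ee_rot'];y=2*np.arctan2(q[2],q[1]);print(s['position'],np.degrees(y),s['contact_force'],s['moment'])
im=np.mean([imaging.get_image('scene').astype(float) for _ in range(3)],0).astype(np.uint8)[:,:,::-1].copy(); cv2.imwrite('pics/s5.png',im)
c=np.clip(cv2.resize(im[150:230,265:345],(600,600),interpolation=cv2.INTER_CUBIC)*1.5,0,255).astype(np.uint8)
def draw(P,col):
    for p in (proj('scene',P)-[265,150]+.5)*7.5-.5: cv2.circle(c,(int(p[0]),int(p[1])),3,col,-1)
ch=np.array([.6565,.0838])
for a,col in((118.2,(0,255,0)),(158.2,(0,0,255))):
    d=np.array([np.cos(np.radians(a)),np.sin(np.radians(a))]); draw([[*(ch+k*d),.14] for k in(-.052,.052)],col)
d=np.array([np.cos(y),np.sin(y)]); draw([[*(ch+k*d),.175] for k in(-.03,.03)],(255,0,255))
cv2.imwrite('pics/crop5.png',c)
E
```

```text
clock: 12.15
position: [0.6586, 0.0842, 0.1676]
ee_rot: [0.003, 0.356, 0.934, 0.001]
contact_force: [0.3, 0.5, 9.7]
width: 0.0105
gripper_force: 108.2
clock: 12.65
position: [0.658, 0.0838, 0.1676]
ee_rot: [0.002, 0.511, 0.859, 0.001]
contact_force: [-1.1, -0.2, 10.3]
width: 0.0099
gripper_force: 108.4
clock: 12.95
position: [0.658, 0.0838, 0.1675]
ee_rot: [0.002, 0.511, 0.86, 0.001]
contact_force: [-1.5, 0.9, 10.7]
width: 0.01
gripper_force: 108.3
[0.65796822 0.08383199 0.16754909] 118.56002072217635 [-1.49441816  0.87365773 10.7346797 ] [0.00233513 0.51545086 0.1734164 ]
```

View pics/crop5.png

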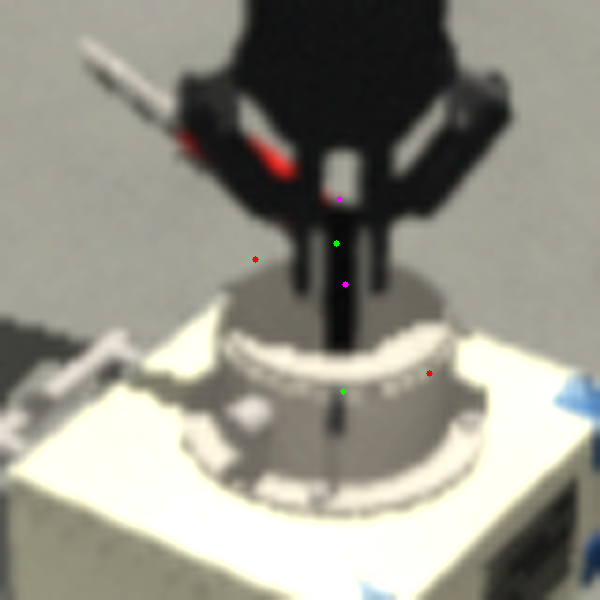

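The crop shows the bar (x ≈ 340) pointing straight at the near stud (337, 410), with the lid flat on the rim. The 0.17 N m wrist moment matches the return spring at about 0.6 rad. Handing in.

```bash
python3 -c "
from rig import ticket; print(ticket.sign_off())"
```

```text
the job is handed in; nothing more can be done
None
```

I handed the job in (no verdict came back): the drawer is shut, the lid is flat on the rim with its bar in line with the half-way studs, and the gripper is still holding it there; the cover, screwdriver and jar were not touched.

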